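Free a jammed two-track ball feeder and drop one grinding ball into the mill jar

TASK

The ball feeder for the jar mill is jammed: two grinding balls have met head on where its two tracks merge, and nothing runs down to the wheel. Nudge one of the two back up its own track, without lifting any ball out, so that all four balls run down into the lane. Then, with the open jar standing under the spout, give the wheel one full turn by its crank knob, so that exactly one ball drops into the jar and the pocket again faces the lane with the next ball in it, and stand the jar with its ball upright back on the middle of the cork coaster.

Things in the scene. Friction and masses are not known exactly. Their poses are not given: they have to be found in the camera images.
- feeder: Fixed ball feeder of aluminium and steel, 320 mm long (its y) by 140 mm wide (its x), 133 mm high with its knob. Origin under the base plate; its y is the way the balls run (tracks, lane, wheel), its z is up. Its steel deck slopes down 7 degrees towards +y (surface at z 76 mm at y 27, z 87 at y -60). The guide walls and wedge on it stand only 13.5 mm above it: half a ball shows above them.
- throat (a point): Fixed point (ball-centre height) where the two 30 mm wide tracks, each at 28 degrees to the feeder's y, merge into the 31 mm wide lane along x = 0; the lane runs 63 mm on (+y) to the wheel's rim. The two jammed balls touch each other about 21 mm upstream (-y) of it, each against its own outer wall. The wedge between the tracks has its nose 35 mm upstream.
- track_far (a point): Fixed point (ball-centre height) on the centre line of the track on the feeder's +x side, behind its jammed ball: upstream runs at 28 degrees from -y towards +x. Behind the two balls of a track 40 mm of track are empty. One jammed ball pushed 30 to 38 mm back up its track, and held there, lets the two balls of the other track roll down the lane; let go, its own two follow.
- track_near (a point): The same point of the track on the feeder's -x side (upstream runs at 28 degrees from -y towards -x). A pusher must stay out of the merge and the other ball's way, so a wide one is set over towards the outer wall, its tip just above the walls (3 to 5 mm above ball-centre height). If both jammed balls are pushed, or one by under 25 mm, they jam again; then simply repeat.
- pocket_home (a point): Fixed point on the feeder: a ball's centre when it lies fully in the wheel's pocket with the pocket facing the lane (feeder frame 0, 40, 88.5 mm).
- spout_spot (a point): Fixed point, feeder frame (0, 179, 0) mm, past the wheel's end: the jar's centre belongs here (within 8 mm) to catch the ball; the jar then just touches the base plate's end. The spout (38 mm wide, lip at y 159, underside z 37) passes 6 mm over the jar's rim: bring the jar in and out level along the feeder's y. Fingers have room on the jar's +x and -x sides; taller parts end at y 131.
- wheel (a joint): Grey pocket wheel, 92 mm across, upright axis at feeder (0, 75), top at z 97 mm. Reads 0 with its 33 mm wide pocket facing the lane; grows anticlockwise from above (rad), stays where left. The pocket takes one ball, which drops into the chute half a turn from home; elsewhere the rim shuts the lane. A ball rolls in only within 0.1 rad of home.
- knob_grip (a point): Middle of the black crank knob on the wheel, across from the pocket, 32 mm from the axis: an upright round grip 17 mm in diameter that spins freely on its pin, from 18 mm below this point to 13 mm above it (the wheel's top is 22 mm below). Moves with the wheel.
- ball_1: White ceramic grinding ball, 25 mm diameter, 49 g, rolls freely; origin at its centre; it starts as one of the two jammed balls, on the +x side of the feeder's axis.
- ball_2: White ceramic grinding ball, 25 mm diameter, 49 g, rolls freely; origin at its centre; it starts as one of the two jammed balls, on the -x side of the feeder's axis.
- ball_3: White ceramic grinding ball, 25 mm diameter, 49 g, rolls freely; origin at its centre; it starts behind ball_1 in the +x track.
- ball_4: White ceramic grinding ball, 25 mm diameter, 49 g, rolls freely; origin at its centre; it starts behind ball_2 in the -x track.
- jar: Open round jar of white ceramic, outer diameter 58 mm, 30 mm high, wall 4 mm, about 0.2 kg; origin at the centre of its underside, z up. It starts on the coaster.
- coaster: Fixed round cork coaster, 84 mm diameter, 3 mm thick; origin at the centre of its underside.
- caliper: Bystander: thin steel caliper, 118 mm long, lying on the desk mat; leave it alone.
- model: Bystander: plaster jaw model, 42x62x16 mm; leave it alone.
- petri_dish: Bystander: glass dish of rubber polishers, 92 mm across; leave it alone.

How it is judged (in metres and radians):
On the way, in this order (a step that is already met when the one before it is completed fails the run):
1. the jam is cleared: all four balls have run out of the two tracks into the lane, none lifted out (y of each of ball_1, ball_2, ball_3, ball_4 in the frame of feeder above -0.042 m and z of each of ball_1, ball_2, ball_3, ball_4 in the frame of feeder above 0.08 m), for 0.2 s.
2. the wheel has made one full turn and exactly one ball lies in the jar (((horizontal distance between ball_1 and jar below 0.02 m and z of ball_1 in the frame of jar between 0 and 0.03 m and y of each of ball_2, ball_3, ball_4 in the frame of feeder above -0.042 m and z of each of ball_2, ball_3, ball_4 in the frame of feeder above 0.08 m) or (horizontal distance between ball_2 and jar below 0.02 m and z of ball_2 in the frame of jar between 0 and 0.03 m and y of each of ball_1, ball_3, ball_4 in the frame of feeder above -0.042 m and z of each of ball_1, ball_3, ball_4 in the frame of feeder above 0.08 m) or (horizontal distance between ball_3 and jar below 0.02 m and z of ball_3 in the frame of jar between 0 and 0.03 m and y of each of ball_1, ball_2, ball_4 in the frame of feeder above -0.042 m and z of each of ball_1, ball_2, ball_4 in the frame of feeder above 0.08 m) or (horizontal distance between ball_4 and jar below 0.02 m and z of ball_4 in the frame of jar between 0 and 0.03 m and y of each of ball_1, ball_2, ball_3 in the frame of feeder above -0.042 m and z of each of ball_1, ball_2, ball_3 in the frame of feeder above 0.08 m)) and (value of joint wheel between 6.13319 and 6.43319 rad or value of joint wheel between -6.43319 and -6.13319 rad)), for 0.2 s.
At the end, for the whole second after the job is handed in: One ball in the jar; the jar upright on the coaster, centres within 15 mm; the wheel at rest one full turn from home (6.28 rad either way, within 0.15), the next ball in its pocket (within 9 mm of pocket_home), the other two in the lane behind it (((horizontal distance between ball_1 and jar below 0.02 m and z of ball_1 in the frame of jar between 0 and 0.03 m and y of each of ball_2, ball_3, ball_4 in the frame of feeder above -0.042 m and z of each of ball_2, ball_3, ball_4 in the frame of feeder above 0.08 m and distance between any of ball_2, ball_3, ball_4 and pocket_home below 0.009 m) or (horizontal distance between ball_2 and jar below 0.02 m and z of ball_2 in the frame of jar between 0 and 0.03 m and y of each of ball_1, ball_3, ball_4 in the frame of feeder above -0.042 m and z of each of ball_1, ball_3, ball_4 in the frame of feeder above 0.08 m and distance between any of ball_1, ball_3, ball_4 and pocket_home below 0.009 m) or (horizontal distance between ball_3 and jar below 0.02 m and z of ball_3 in the frame of jar between 0 and 0.03 m and y of each of ball_1, ball_2, ball_4 in the frame of feeder above -0.042 m and z of each of ball_1, ball_2, ball_4 in the frame of feeder above 0.08 m and distance between any of ball_1, ball_2, ball_4 and pocket_home below 0.009 m) or (horizontal distance between ball_4 and jar below 0.02 m and z of ball_4 in the frame of jar between 0 and 0.03 m and y of each of ball_1, ball_2, ball_3 in the frame of feeder above -0.042 m and z of each of ball_1, ball_2, ball_3 in the frame of feeder above 0.08 m and distance between any of ball_1, ball_2, ball_3 and pocket_home below 0.009 m)) and (value of joint wheel between 6.13319 and 6.43319 rad or value of joint wheel between -6.43319 and -6.13319 rad) and horizontal distance between jar and coaster below 0.015 m and height (world z) of jar below 0.006 m and angle between jar's own z axis and vertical below 0.06 rad and linear speed of jar below 0.02 m/s and velocity of joint wheel between -0.05 and 0.05 rad/s); the robot touches nothing.
It fails at once if a ball is lifted out of the feeder by hand (more than 25 mm above its track, not in the jar) ((z of ball_1 in the frame of feeder above 0.13 m and distance between ball_1 and jar above 0.05 m) or (z of ball_2 in the frame of feeder above 0.13 m and distance between ball_2 and jar above 0.05 m) or (z of ball_3 in the frame of feeder above 0.13 m and distance between ball_3 and jar above 0.05 m) or (z of ball_4 in the frame of feeder above 0.13 m and distance between ball_4 and jar above 0.05 m)).
It fails at once if the jar is tipped over (angle between jar's own z axis and vertical above 0.6 rad).
It fails at once if a bystander (caliper, jaw model or glass dish) is shifted by more than 20 mm (distance of any of caliper, model, petri_dish from where it was at the start of the episode above 0.02 m).
It also fails if it takes over 72 s, if anything falls off the work surface, if the arm or the gripper's body presses on something with over 40 N, if the wrist force passes 120 N, or if a joint passes its speed limit or range.

ROBOT

A 6-joint arm with a two-finger parallel gripper is mounted at the origin on a cart in front of the work surface, level with it; the furniture and walls round the work are solid. World frame = base frame: x ahead of the robot, y to its left, z up, the work surface at z = 0. Lengths are in m, angles in degrees, forces in N, time in s.
With the tool pointing down it reaches from about 0.25 to 0.725 m from the base axis. Payload 9.7 kg.
Tool frame: the origin (TCP) lies at the very end of the fingers, on their centre line; the grasp point (between the pads) lies 19 mm behind it; z points along the fingers, y is the line along which they close (so a half turn about z gives the same grasp; the last joint's range is limited). The gripper opens to 85 mm and grips with 20 to 120 N. Pads are 22 mm wide; open, the fingers measure 114 mm over their backs; the gripper's body (76 mm by 85 mm) begins 54 mm behind the grasp point. The pads swing forward as they close: fully open they stand 13 mm farther back than shut.
Start: joints at [73.51, 4.979, 10.078, 95.1, 0, 90], TCP at [0.156, 0.527, 0.231] pointing down, gripper open.
Joint ranges: [-179.16, 179.16], [-48.56, 103.87], [-65.8, 70.77], [-126.05, 130.52], [-82.76, 87.17], [-180, 180]. Speed limits (degrees/s): [127.2, 127.2, 147.25, 180, 180, 180].

INTERFACE

Orientations are given as [roll, pitch, yaw] about the fixed x, y, z axes, in that order (R = Rz(yaw) Ry(pitch) Rx(roll)).
In Python, from workcell import bot, viewer, finder gives the robot as it stands. The module is installed in compiled form; this text tells all that it offers.
- The arm moves only by the shell command python3 -m inch 'ROWS' [FORCE]. ROWS is JSON, a list that holds one entry, the list of rows, each a list of 7 numbers: the opening in per cent of the stroke, from 0 (shut) to 100 (fully open), then the shift along the tool's x, y, z in mm, then the turn, a rotation vector about the tool's x, y, z in degrees. In form: [[[grip, tx, ty, tz, ax, ay, az], ...]]. A call has 1 to 8 rows; each row shifts and turns the commanded pose from where the row before left it, along the tool's axes as they then stand; what a row does not reach is not made up. A row lasts 1/8 s, in which the tool goes at most 62.5 mm and 10.7 degrees, less where a joint would pass 70% of its speed; a pose out of reach is approached as far as the arm can. A call with a gripper value outside its range is refused whole. The fingers move at their own pace and stop on an object; FORCE is the grip in N (left out, the last holds). Time passes only in rows, so rows that do not move let the fingers close. It gives the time, the measured TCP pose, the force, the opening and the grip force at its end, in the units of the state.
- bot.get_obs(): the state, without advancing time (a new reading comes with each control period).
- viewer.camera(name): name is "scene" or "side" or "wrist"; returns a dict with "pixels" (384x512x3 uint8, red, green, blue), "vfov" (degrees; the focal length in pixels is half the picture's height over the tangent of half this angle, whatever the lens; pixels are square), "cx", "cy" (the principal point, pixels), "R" (3x3) and "t" (3): a world point X has camera coordinates R X + t. Camera axes: x right, y down, z forward; pixel columns grow to the right and rows downward; lengths in m; the calibration is good to about 2 mm. A picture is of the moment at which its call begins. There is no depth.
- bot.job_done(): hands the job in; it is judged then, once.
Trained networks look in the newest picture that a camera, given by its name, has taken for a name from the list of things; names that differ only in an ending like _2 or _b are one class to them, and where a whole thing is asked for, a point or a joint stands for the part that bears it (a point fixed in the world has none). Each returns a list of dicts, best first, with "conf" (0 to 1); they miss things now and then, are a little off and sometimes report something else, mostly with a low value. They report only what shows in the picture. A call takes as long as a camera call.
- finder.outline_of(camera, thing): "pixels" (384x512 bool, what is visible of it) and "extent" ([centre column, centre row, width, height] in pixels, round what is visible of it).
- finder.mark_of(camera, thing): "position" ([column, row] in pixels: a listed point, or the origin of a listed thing).
The state is a dict: "time": time; "q": joint angles; "qd": joint speeds; "joint_efforts": joint torques, N m; "ee_pos": TCP position; "tcp_rot": TCP orientation; "wrist_force": force on the tool from outside, world axes, zero at the start; "torque": the same for the moment, N m; "opening": finger opening in m; "grasp_force": force on a finger pad.
Only numpy, scipy, OpenCV 4.12 (cv2) and the standard library are available. Lean on these libraries where they do the work, as an engineer would, in place of code of your own. Each camera call takes 0.05 s, during which the arm holds its last target. There are 200 camera calls.

## Working session

There is one attempt and no reset: what is moved stays moved. The work goes in short steps, Python scripts to look and compute and a shell command to move; the robot and the scene stay as the last step left them, time stands still between calls to the robot, and variables do not carry over. Pictures are saved under pics/ and viewed, at most 10 in all, crops included, and the job is handed in when it is done.

```bash
mkdir -p pics
cat > h.py <<'E'
import numpy as np, cv2
from workcell import bot, viewer, finder
def cam(n):
    c=viewer.camera(n); f=192/np.tan(np.radians(c['vfov']/2)); 
    c['K']=np.array([[f,0,c['cx']],[0,f,c['cy']],[0,0,1]]); c['R']=np.array(c['R']); c['t']=np.array(c['t']); return c
def proj(c,X):
    p=(np.atleast_2d(X)@c['R'].T+c['t'])@c['K'].T; return p[:,:2]/p[:,2:]
def ray(c,uv):
    d=c['R'].T@np.linalg.inv(c['K'])@np.array([uv[0],uv[1],1.]); return -c['R'].T@c['t'], d/np.linalg.norm(d)
def onz(c,uv,z):
    o,d=ray(c,uv); return o+d*(z-o[2])/d[2]
def tri(obs):
    A=np.zeros((3,3));b=np.zeros(3)
    for c,uv in obs:
        o,d=ray(c,uv);P=np.eye(3)-np.outer(d,d);A+=P;b+=P@o
    X=np.linalg.solve(A,b); return X,[np.round(proj(c,X)[0]-uv,1) for c,uv in obs]
E
cat > a.py <<'E'
from h import *
np.set_printoptions(precision=4,suppress=True)
C={}
for n in ['scene','side','wrist']:
    C[n]=cam(n); cv2.imwrite(f'pics/{n}0.png',C[n]['pixels'][:,:,::-1])
    print(n,C[n]['vfov'],C[n]['cx'],C[n]['cy'],'pos',-C[n]['R'].T@C[n]['t'],'fwd',C[n]['R'][2])
for th in ['feeder','throat','track_far','track_near','pocket_home','spout_spot','knob_grip','jar','coaster','ball_1']:
    o=[]
    for n in C:
        m=finder.mark_of(n,th)
        if th=='ball_1': print(n,[(np.round(x['position']),round(x['conf'],2)) for x in m])
        if m:
            print(th,n,np.round(m[0]['position'],1),round(m[0]['conf'],2),len(m))
            if m[0]['conf']>.4:o.append((C[n],m[0]['position']))
    if len(o)>1 and th!='ball_1': print('   =>',*tri(o))
s=bot.get_obs();print(s['ee_pos'],s['tcp_rot'],s['opening'])
im=np.hstack([cv2.resize(C[n]['pixels'][:,:,::-1],(800,600)) for n in ['scene']])
cv2.imwrite('pics/s1.png',im)
E
python3 a.py
```

```text
scene 52.20890241214757 257.457179371818 192.2764107837293 pos [-0.1043 -0.1595  0.4286] fwd [ 0.8162  0.4484 -0.3644]
side 46.93854408189801 255.6356329147054 188.04537290553105 pos [0.5157 0.9892 0.5792] fwd [ 0.0903 -0.8419 -0.532 ]
wrist 58.10660862458985 253.42939315521534 191.97646033859203 pos [0.087  0.5478 0.373 ] fwd [ 0.2705 -0.0795 -0.9594]
feeder scene [273.7 250.6] 0.84 1
feeder side [272.  208.7] 0.59 2
   => [0.5652 0.1687 0.0037] [array([ 1.1, -1.3]), array([1. , 1.3])]
throat scene [291.2 209. ] 0.63 2
throat side [268.1 169.4] 0.95 2
   => [0.5799 0.1397 0.0957] [array([-0.9,  1.3]), array([-0.8, -1.3])]
track_far scene [321.2 201.7] 0.69 1
track_far side [243.6 156.5] 0.82 1
   => [0.6387 0.0942 0.0998] [array([-0.3,  0.5]), array([-0.3, -0.5])]
track_near scene [222.7 199. ] 0.72 2
track_near side [271.6 149. ] 0.89 1
   => [0.5384 0.2457 0.1575] [array([ 12.3, -17.8]), array([13., 19.])]
pocket_home scene [259.8 210. ] 0.77 2
pocket_home side [275.7 185.7] 0.95 1
   => [0.5589 0.2017 0.0912] [array([-0.6,  0.8]), array([-0.5, -0.8])]
spout_spot scene [193.5 243.
[... 254 characters left out ...]
 0.2])]
jar scene [278.5 300.2] 0.94 1
jar side [339.  191.2] 0.82 2
   => [0.4106 0.0843 0.005 ] [array([ 1. , -1.1]), array([0.7, 0.8])]
coaster scene [279.5 296.8] 0.66 2
coaster side [335.7 196.7] 0.69 1
   => [ 0.4217  0.0915 -0.002 ] [array([-1.,  1.]), array([-0.7, -0.8])]
scene [(array([311., 204.]), 0.65), (array([302., 205.]), 0.54), (array([275., 251.]), 0.53), (array([311., 212.]), 0.46), (array([301., 208.]), 0.4)]
ball_1 scene [311.  204.1] 0.65 5
side [(array([249., 160.]), 0.62), (array([273., 156.]), 0.59), (array([271., 162.]), 0.55), (array([258., 164.]), 0.5)]
ball_1 side [248.8 160.4] 0.62 4
wrist []
[0.1561 0.5274 0.2313] [179.9997   0.0017 163.5115] 0.08519676377641802
```

View pics/s1.png

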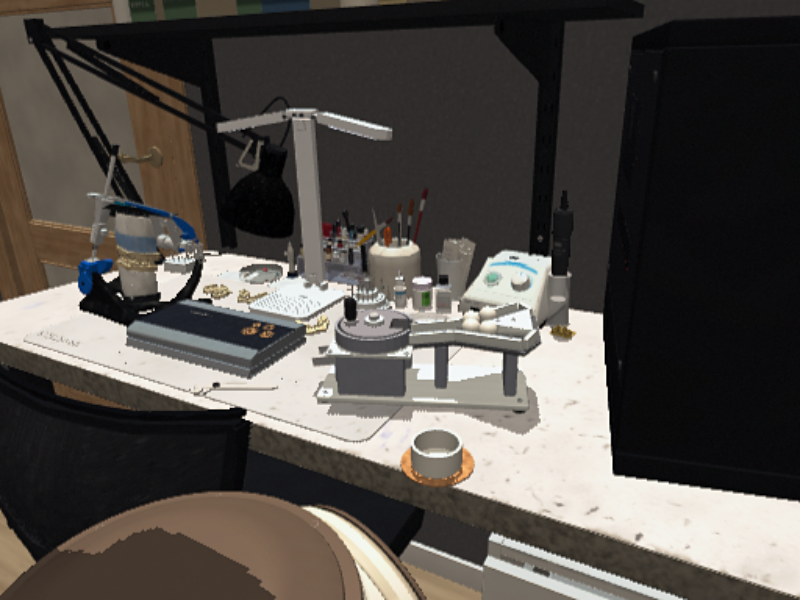

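View pics/side0.png

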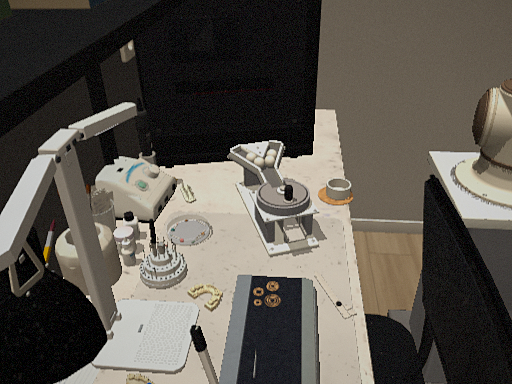

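```bash
cat > b.py <<'E'
from h import *
from scipy.optimize import least_squares
np.set_printoptions(precision=4,suppress=True)
M={'feeder':(0,0,0),'throat':(0,-34,96),'pocket_home':(0,40,88.5),'spout_spot':(0,179,0),'knob_grip':(0,107,119)}
obs=[]
for n in ['scene','side']:
    c=cam(n)
    for th in M:
        m=finder.mark_of(n,th)
        if m and m[0]['conf']>.5: obs.append((c,th,np.array(m[0]['position'])))
def W(p,X):
    a=p[3];X=np.atleast_2d(X)/1000.;return np.c_[X[:,0]*np.cos(a)-X[:,1]*np.sin(a),X[:,0]*np.sin(a)+X[:,1]*np.cos(a),X[:,2]]+p[:3]
f=lambda p:np.concatenate([proj(c,W(p,M[t]))[0]-uv for c,t,uv in obs])
r=least_squares(f,[.565,.169,0,.38],loss='soft_l1')
print(r.x[:3],np.degrees(r.x[3]))
for (c,t,uv),e in zip(obs,f(r.x).reshape(-1,2)): print(t,np.round(e,1))
np.save('feeder.npy',r.x)
for X in [(-12.5,-55,98),(12.5,-55,98),(0,107,119),(0,179,0)]: print(X,W(r.x,X)[0])
E
python3 b.py
```

```text
[0.5694 0.1705 0.0026] 21.422289433612196
feeder [-1.7 -2.5]
throat [1.3 1.1]
pocket_home [-65.6   0. ]
spout_spot [-1.5  4.3]
knob_grip [1.4 0.9]
feeder [-0.2  1.9]
throat [-0.4 -2.8]
pocket_home [ 3.1 -1.8]
spout_spot [-0.4  0.6]
knob_grip [-4.  -3.8]
(-12.5, -55, 98) [0.5778 0.1148 0.1006]
(12.5, -55, 98) [0.6011 0.1239 0.1006]
(0, 107, 119) [0.5303 0.2701 0.1216]
(0, 179, 0) [0.504  0.3372 0.0026]
```

```bash
python3 -m inch '[[[100,-45,-22,-2,0,0,0],[100,-45,-22,-2,0,0,0],[100,-45,-22,-2,0,0,0],[100,-45,-22,-2,0,0,0],[100,-45,-22,-2,0,0,0],[100,-45,-22,-2,0,0,0],[100,-45,-22,-2,0,0,0],[100,-45,-22,-2,0,0,0]]]'; python3 -m inch '[[[100,-45,-22,-2,0,0,0],[100,-45,-22,-2,0,0,0],[100,-45,-22,-2,0,0,0],[100,-45,-22,-2,0,0,0],[100,0,0,0,0,0,-10],[100,0,0,0,0,0,0],[100,0,0,0,0,0,0]]]'
cat > c.py <<'E'
from h import *
import sys
np.set_printoptions(precision=4,suppress=True)
c=cam('wrist');cv2.imwrite('pics/%s.png'%sys.argv[1],c['pixels'][:,:,::-1])
s=bot.get_obs();print(s['time'],s['ee_pos'],s['tcp_rot'])
p=np.load('feeder.npy')
for th in sys.argv[2:]:
    for m in finder.mark_of('wrist',th)[:5]: print(th,np.round(m['position'],1),round(m['conf'],2))
E
python3 c.py w1 throat track_far track_near pocket_home knob_grip ball_1 jar coaster
```

```text
time: 3.25
ee_pos: [0.4524, 0.2551, 0.2475]
tcp_rot: [180.0, 0.0, 163.5]
wrist_force: [-0.4, 0.6, 0.3]
opening: 0.0852
grasp_force: 0.0
time: 4.12
ee_pos: [0.5987, 0.1213, 0.2555]
tcp_rot: [180.0, 0.0, 173.3]
wrist_force: [0.0, 0.0, 1.1]
opening: 0.0855
grasp_force: 0.0
4.175 [0.5986 0.1215 0.2555] [179.993    0.0158 173.3879]
throat [272.7 152.8] 0.72
track_far [228.7 215.5] 0.57
track_near [195.3 157.6] 0.84
track_near [275.4 151. ] 0.35
pocket_home [344.2 110.6] 0.74
knob_grip [376.6 249.2] 0.73
knob_grip [440.3  73.9] 0.7
ball_1 [246.9 153. ] 0.94
ball_1 [244.1 199.1] 0.82
ball_1 [259.2 178.4] 0.75
ball_1 [214.9 153.5] 0.58
```

View pics/w1.png

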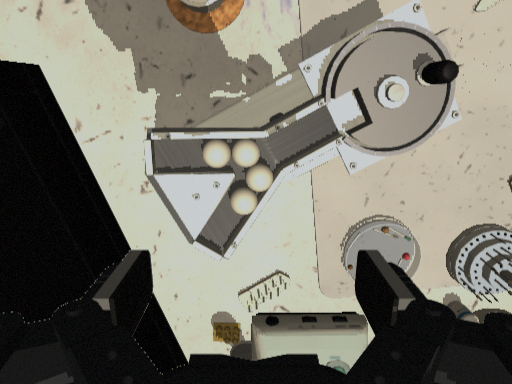

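```bash
cat > d.py <<'E'
exec(open('b.py').read().split("r=least")[0])
c=cam('wrist')
X={'throat':[(272.7,152.8),(0,-34,96)],'pk':[(344.2,110.6),(0,40,88.5)],'knob':[(440.3,73.9),(0,107,119)],
'b2':[(246.9,153),(-12.5,-55,98.7)],'b1':[(259.2,178.4),(12.5,-55,98.7)],'b4':[(214.9,153.5),(-24.2,-77.1,101.4)],'b3':[(244.1,199.1),(24.2,-77.1,101.4)]}
for k,(uv,x) in X.items(): M[k]=x; obs.append((c,k,np.array(uv)))
r=least_squares(f,[.565,.169,0,.38],loss='soft_l1')
print(r.x[:3],np.degrees(r.x[3]))
for (q,t,uv),e in zip(obs,f(r.x).reshape(-1,2)): print(t,np.round(e,1))
np.save('feeder.npy',r.x)
for Y in [(-12.5,-55,98.7),(0,107,119),(0,179,0)]: print(Y,W(r.x,Y)[0])
print('tcp px',proj(c,bot.get_obs()['ee_pos']))
E
python3 d.py
```

```text
[0.5694 0.1728 0.0009] 21.7979382934062
feeder [-0.1  0. ]
throat [-0.2  0.7]
pocket_home [-3.   2.2]
spout_spot [0.4 4.9]
knob_grip [1.1 0.1]
feeder [0.5 0.2]
throat [-3.7 -1.7]
pocket_home [2.  0.4]
spout_spot [-32.7 -31.2]
knob_grip [-2.5 -1.5]
throat [0.7 0.5]
pk [4.3 1.2]
knob [-0.3 -2.5]
b2 [-1.3 -0.4]
b1 [-0.1 -1.2]
b4 [ 1.6 -0.2]
b3 [-0.6  1.3]
(-12.5, -55, 98.7) [0.5783 0.117  0.0996]
(0, 107, 119) [0.5297 0.2721 0.1199]
(0, 179, 0) [0.503  0.339  0.0009]
tcp px [[252.6966 255.9028]]
```

```bash
python3 -m inch '[[[0,13,12,20,0,0,0],[0,12,11,20,0,0,0],[0,0,0,20,0,0,0],[0,0,0,20,0,0,0],[0,0,0,20,0,0,0],[0,0,0,20,0,0,0],[0,0,0,0,0,0,0],[0,0,0,0,0,0,0]]]' 40
python3 c.py w2 ball_1 throat
```

```text
time: 6.22
ee_pos: [0.577, 0.1467, 0.1362]
tcp_rot: [180.0, 0.0, 173.5]
wrist_force: [0.5, -0.4, -0.0]
opening: -0.0002
grasp_force: 0.0
6.275 [0.5771 0.1468 0.1364] [179.9718   0.073  173.513 ]
ball_1 [201.2 233.5] 0.9
ball_1 [155.5 232.5] 0.84
ball_1 [219.4 270.2] 0.65
ball_1 [198.5 304.2] 0.5
throat [246.  233.3] 0.76
```

View pics/w2.png

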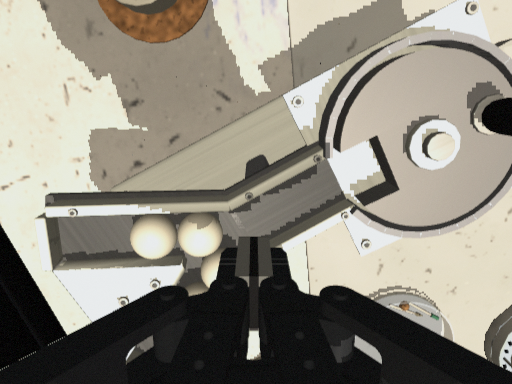

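Run:
```python
from h import *
c=cam('wrist')
for uv in [(201.2,233.5),(155.5,232.5),(219.4,270.2)]: print(onz(c,uv,.0996 if uv[0]!=155.5 else .1023))
```

```text
[0.57871253 0.11758869 0.0996    ]
[0.57415412 0.09325855 0.1023    ]
[0.60260904 0.12447824 0.0996    ]
```

```bash
python3 -m inch '[[[0,0,0,10,0,0,0],[0,0,0,11,0,0,0],[0,0,0,11,0,0,0],[0,0,0,0,0,0,0]]]'; python3 -m inch '[[[0,0,-4,0,0,0,0],[0,0,-5,-0.5,0,0,0],[0,0,-5,-0.6,0,0,0],[0,0,-5,-0.6,0,0,0],[0,0,-5,-0.6,0,0,0],[0,0,-5,-0.6,0,0,0],[0,0,-5,-0.6,0,0,0],[0,0,-5,-0.5,0,0,0]]]';python3 -m inch '[[[0,0,0,0,0,0,0],[0,0,0,0,0,0,0],[0,0,0,0,0,0,0],[0,0,0,0,0,0,0],[0,0,0,0,0,0,0],[0,0,0,0,0,0,0],[0,0,0,0,0,0,0]]]'
python3 c.py w3 ball_1
```

```text
time: 6.92
ee_pos: [0.576, 0.1465, 0.1017]
tcp_rot: [-180.0, -0.1, 173.5]
wrist_force: [-0.2, -0.2, 0.2]
opening: -0.0002
grasp_force: 0.0
time: 7.92
ee_pos: [0.5755, 0.1102, 0.1137]
tcp_rot: [179.6, 0.6, 173.6]
wrist_force: [-0.2, 11.3, 33.1]
opening: -0.0
grasp_force: 17.4
time: 8.8
ee_pos: [0.5756, 0.1095, 0.1139]
tcp_rot: [179.7, 0.6, 173.6]
wrist_force: [-0.7, 7.2, 32.7]
opening: -0.0
grasp_force: 16.4
8.85 [0.5756 0.1095 0.1139] [179.6624   0.6355 173.5616]
ball_1 [182.2 249.5] 0.88
ball_1 [235.9 251.3] 0.86
ball_1 [404.5 193.7] 0.67
ball_1 [447.1 170.1] 0.65
```

View pics/w3.png

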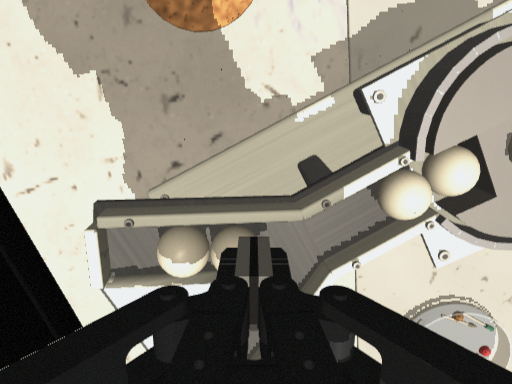

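The two +x balls have run down (px 405,194 and 447,170, the latter in the pocket); the pusher has ridden up onto ball_2. Lifting lets its pair follow.

```bash
python3 -m inch '[[[0,0,0,-10,0,0,0],[0,0,0,-20,0,0,0],[0,0,0,-40,0,0,0],[60,0,0,-50,0,0,10],[100,0,0,-20,0,0,10],[100,0,0,0,0,0,10],[100,0,0,0,0,0,10],[100,0,0,0,0,0,10]]]'; python3 -m inch '[[[100,0,0,0,0,0,10],[100,0,0,0,0,0,1.7],[100,0,0,0,0,0,0]]]'
python3 c.py w4 ball_1 jar coaster
```

```text
time: 9.9
ee_pos: [0.5722, 0.1075, 0.2473]
tcp_rot: [-180.0, 0.0, 123.2]
wrist_force: [0.8, 0.4, -0.8]
opening: 0.0851
grasp_force: 0.0
time: 10.28
ee_pos: [0.5723, 0.1077, 0.2472]
tcp_rot: [-180.0, 0.0, 112.0]
wrist_force: [0.7, -0.1, -0.5]
opening: 0.0855
grasp_force: 0.0
10.325 [0.5723 0.1077 0.2473] [-179.9904    0.0022  111.9685]
ball_1 [275.5 147.3] 0.85
ball_1 [277.6  86.2] 0.75
ball_1 [281.5 111.8] 0.6
ball_1 [275.9  53.2] 0.55
jar [275.5  51.9] 0.69
jar [117.  119.9] 0.59
jar [275.  103.7] 0.52
coaster [279.   52.5] 0.71
```

View pics/w4.png

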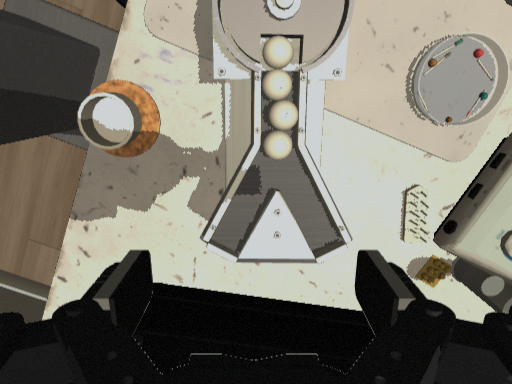

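All four balls stand in a row in the lane (px 277,50 in the pocket, then 277,86; 281,112; 277,147). The jar shows at about (109,120) on the coaster.

Run:
```python
from h import *
np.set_printoptions(precision=4,suppress=True)
C={n:cam(n) for n in ['scene','side','wrist']}
for th,z in [('jar',.003),('coaster',.0)]:
    o=[]
    for n,c in C.items():
        for m in finder.mark_of(n,th)[:3]: 
            X=onz(c,m['position'],z)
            if abs(X[0]-.41)<.04 and abs(X[1]-.09)<.05: print(th,n,X,round(m['conf'],2)); o.append((c,m['position'])); break
    if len(o)>1: print('tri',*tri(o))
    for m in finder.outline_of('wrist',th)[:3]: print('outl',m['extent'],round(m['conf'],2))
    m=[m for m in finder.outline_of('wrist',th) if m['extent'][0]<180]
    if m:
        k=cv2.convexHull(np.argwhere(m[0]['pixels'])[:,::-1].astype(np.float32)); e=cv2.fitEllipse(k); print(e, onz(C['wrist'],e[0],.033 if th=='jar' else .003))
    # rim by colour-free check
```

```text
jar scene [0.4118 0.0865 0.003 ] 0.64
jar side [0.4114 0.0704 0.003 ] 0.84
jar wrist [0.4174 0.091  0.003 ] 0.71
tri [0.4142 0.0873 0.0062] [array([ 0.2, -2.4]), array([-0.6,  2.6]), array([-4.9,  2.3])]
outl [109.9, 121.7, 65.9, 56.4] 0.55
((108.79208374023438, 119.84856414794922), (58.10316848754883, 65.0401840209961), 105.83203887939453) [0.4201 0.094  0.033 ]
coaster scene [0.4241 0.0863 0.    ] 0.8
coaster side [0.4225 0.0902 0.    ] 0.64
tri [ 0.4232  0.0869 -0.0008] [array([-0.6,  0.6]), array([-0.4, -0.4])]
outl [126.6, 119.8, 68.2, 79.3] 0.9
((122.04576873779297, 118.25730895996094), (72.87377166748047, 81.18201446533203), 140.45896911621094) [0.4226 0.0943 0.003 ]
```

```bash
python3 -m inch '[[[100,10,-36,0,0,0,0],[100,10,-37,0,0,0,0],[100,11,-37,-0,0,0,0],[100,11,-37,0,0,0,0],[100,0,0,30,0,0,0],[100,0,0,30,0,0,0],[100,0,0,27,0,0,0],[100,0,0,0,0,0,0]]]'
python3 c.py w5 jar coaster
python3 - <<'E'
from h import *
c=cam('wrist')
for th,z in [('jar',.033),('coaster',.003)]:
  for m in finder.outline_of('wrist',th)[:2]:
    k=cv2.convexHull(np.argwhere(m['pixels'])[:,::-1].astype(np.float32)); e=cv2.fitEllipse(k); print(th,m['conf'],np.round(e[0]),np.round(e[1]), onz(c,e[0],z))
for z,uv in [(.003,(0,0))]: pass
for m in finder.mark_of('wrist','jar')[:1]+finder.mark_of('wrist','coaster')[:1]: print(onz(c,m['position'],.003))
E
```

```text
time: 12.12
ee_pos: [0.4192, 0.092, 0.1589]
tcp_rot: [-179.8, -0.0, 111.8]
wrist_force: [0.3, 0.4, 0.3]
opening: 0.0854
grasp_force: 0.0
12.175 [0.4199 0.0922 0.1604] [-179.9568   -0.0084  111.8136]
jar [248.  175.9] 0.82
jar 0.95 [248. 180.] [70. 73.] [0.41556631 0.09340684 0.033     ]
coaster 0.91 [254. 173.] [91. 93.] [0.42111333 0.09418363 0.003     ]
coaster 0.16 [467. 150.] [209. 345.] [0.58611335 0.18264954 0.003     ]
[0.41640839 0.08790478 0.003     ]
```

View pics/w5.png

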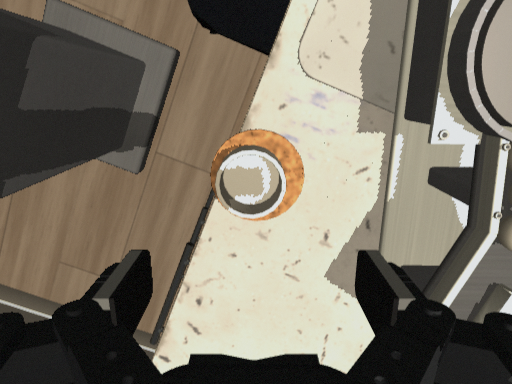

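```bash
python3 -m inch '[[[100,0,0,40,0,0,0],[100,0,0,40,0,0,0],[100,0,0,40,0,0,0],[100,0,0,22,0,0,0],[100,0,0,10,0,0,0],[100,0,0,0,0,0,0],[60,0,0,0,0,0,0],[60,0,0,0,0,0,0]]]' 40;python3 -m inch '[[[50,0,0,0,0,0,0],[50,0,0,0,0,0,0],[50,0,0,0,0,0,0],[50,0,0,0,0,0,0]]]' 40
```

```text
time: 13.52
ee_pos: [0.4208, 0.0923, 0.0098]
tcp_rot: [179.9, 0.0, 111.8]
wrist_force: [-4.1, -2.4, 5.7]
opening: 0.056
grasp_force: 41.5
time: 14.02
ee_pos: [0.4208, 0.0923, 0.0098]
tcp_rot: [179.9, 0.0, 111.8]
wrist_force: [-3.1, -2.0, 7.5]
opening: 0.0566
grasp_force: 42.0
```

Run:
```python
from h import *
p=np.load('feeder.npy');a=p[3];Rt=np.array([[np.cos(a),np.sin(a)],[-np.sin(a),np.cos(a)]])
s=cam('side');c=cam('scene')
F=lambda X:np.round(1000*Rt@(X[:2]-p[:2]))
for n,uv,z in [('cal',(318,272),0),('cal',(352,318),0),('cal',(330,296),0),('cal',(348,300),0),('box back L',(236,277),.04),('box back R',(314,280),.04),('box 0',(236,277),0.),('boxR 0',(314,280),0.)]: print(n,F(onz(s,uv,z)),onz(s,uv,z))
for n,uv,z in [('cal',(128,252),0),('cal',(177,247),0),('box near',(195,213),.04),('box nearb',(195,220),0)]: print('scene',n,F(onz(c,uv,z)))
```

```text
cal [-24. 212.] [0.46817602 0.36039677 0.        ]
cal [-35. 331.] [0.41427298 0.46737392 0.        ]
cal [-20. 275.] [0.44849806 0.42022989 0.        ]
cal [-46. 293.] [0.41769923 0.42726095 0.        ]
box back L [135. 220.] [0.61339149 0.42745971 0.04      ]
box back R [  9. 267.] [0.47872934 0.42427045 0.04      ]
box 0 [127. 179.] [0.62064146 0.38578652 0.        ]
boxR 0 [ -9. 229.] [0.4759899  0.38236068 0.        ]
scene cal [-35. 318.]
scene cal [ -5. 217.]
scene box near [ 91. 198.]
scene box nearb [135. 213.]
```

```bash
python3 -m inch '[[[50,0,0,-20,0,0,0],[50,0,0,-50,0,0,0],[50,35,0,0,0,0,0],[50,35,0,0,0,0,0],[50,35,0,0,0,0,0],[50,35,0,0,0,0,0],[50,35,10,0,0,0,0],[50,36,20,0,0,0,0]]]';python3 -m inch '[[[50,0,28,0,0,0,0],[50,0,30,0,0,0,0],[50,0,30,0,0,0,0],[50,0,30,0,0,0,0],[50,0,20,0,0,0,0],[50,0,0,0,0,0,0],[50,0,0,0,0,0,0]]]'
python3 c.py w6 jar feeder spout_spot caliper
python3 - <<'E'
from h import *
p=np.load('feeder.npy');a=p[3];Rt=np.array([[np.cos(a),np.sin(a)],[-np.sin(a),np.cos(a)]])
print(1000*Rt@(np.array(bot.get_obs()['ee_pos'])[:2]-p[:2]))
c=cam('wrist')
F=lambda X:np.round(1000*Rt@(X[:2]-p[:2]))
s=cam('side')
for n,q in [('wrist',c),('side',s)]:
  for m in finder.outline_of(n,'caliper')[:1]:
    yx=np.argwhere(m['pixels']);pts=np.array([F(onz(q,(u,v),0)) for v,u in yx[::5]]);print(n,m['conf'],m['extent'],pts.min(0),pts.max(0),pts[pts[:,1].argmin()])
E
```

```text
time: 15.12
ee_pos: [0.3694, 0.3006, 0.079]
tcp_rot: [179.9, -0.0, 111.8]
wrist_force: [1.0, -1.2, -0.9]
opening: 0.0568
grasp_force: 43.9
time: 16.0
ee_pos: [0.4972, 0.3503, 0.0783]
tcp_rot: [-180.0, 0.0, 111.8]
wrist_force: [0.4, -0.4, -1.5]
opening: 0.0565
grasp_force: 43.9
16.05 [0.4971 0.3504 0.0784] [-179.9804    0.0001  111.8218]
jar [253.9 248.6] 0.75
caliper [211.5  75.7] 0.7
[ -0.89848679 191.77387853]
wrist 0.96 [208.3, 87.4, 54.6, 172.2] [-43. 213.] [-12. 314.] [-16. 213.]
side 0.86 [333.9, 298.1, 41.4, 46.5] [-44. 213.] [-13. 327.] [-18. 213.]
```

View pics/w6.png

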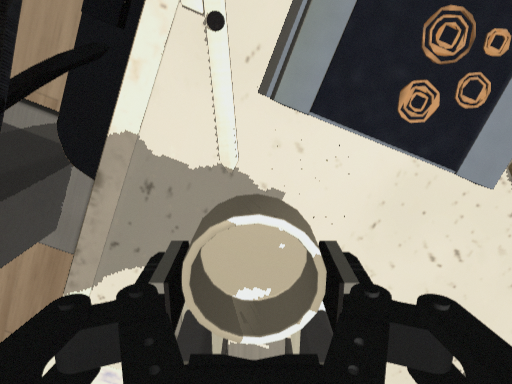

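Run:
```python
from h import *
p=np.load('feeder.npy');a=p[3];Rt=np.array([[np.cos(a),np.sin(a)],[-np.sin(a),np.cos(a)]])
c=cam('wrist')
for uv in [(254,214),(255,346),(255,280),(184,275),(327,275)]: print(uv,1000*Rt@(onz(c,uv,.1016)[:2]-p[:2]))
print(onz(c,finder.mark_of('wrist','jar')[0]['position'],.0716))
```

```text
(254, 214) [ -0.53107072 220.50162734]
(255, 346) [-6.26007230e-02  1.62618049e+02]
(255, 280) [-1.16931053e-01  1.93307050e+02]
(184, 275) [-27.54437408 195.48169282]
(327, 275) [ 27.70019821 195.48165993]
[0.49657054 0.35012439 0.0716    ]
```

```bash
python3 -m inch '[[[50,-2,0.5,30,0,0,0],[50,0,0,27,0,0,0],[50,0,0,10,0,0,0],[50,-4,0,0,0,0,0],[50,-4,0,0,0,0,0],[50,-2.5,0,0,0,0,0],[50,0,0,3,0,0,0],[50,0,0,1.5,0,0,0]]]'
python3 - <<'E'
from h import *
p=np.load('feeder.npy');a=p[3];Rt=np.array([[np.cos(a),np.sin(a)],[-np.sin(a),np.cos(a)]])
o=bot.get_obs();print(1000*Rt@(np.array(o['ee_pos'])[:2]-p[:2]),o['ee_pos'],o['wrist_force'])
c=cam('side');im=c['pixels'][130:330,180:430,::-1];cv2.imwrite('pics/sd1.png',cv2.resize(im,None,fx=3,fy=3,interpolation=cv2.INTER_CUBIC))
E
```

```text
time: 17.55
ee_pos: [0.5036, 0.3392, 0.0098]
tcp_rot: [179.9, 0.0, 111.8]
wrist_force: [-7.4, -7.2, 28.7]
opening: 0.0564
grasp_force: 46.3
[  0.63830845 178.97591693] [0.50357658 0.33917472 0.00978109] [-7.36772628 -7.24239368 28.65081102]
```

View pics/sd1.png

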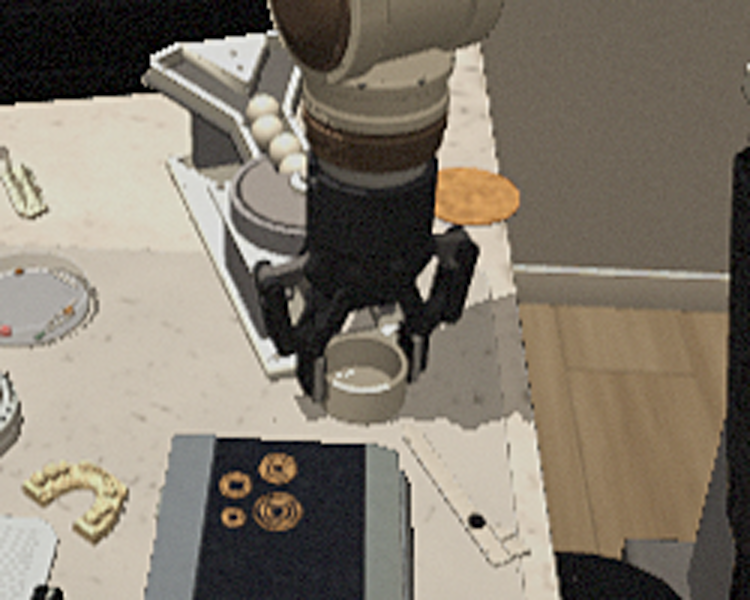

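The jar stands upright at the base plate's end under the spout, caliper clear. Release and go above the knob.

```bash
python3 -m inch '[[[100,0,0,-1,0,0,0],[100,0,0,0,0,0,0],[100,0,0,0,0,0,0],[100,0,0,-30,0,0,0],[100,0,0,-50,0,0,0],[100,0,0,-60,0,0,0],[100,0,0,-60,0,0,0],[100,-36,0,0,0,0,0]]]'; python3 -m inch '[[[100,-36,0,0,0,0,0],[100,0,0,0,0,0,0],[100,0,0,0,0,0,0]]]'
python3 c.py w7 knob_grip jar spout_spot
python3 - <<'E'
from h import *
p=np.load('feeder.npy');a=p[3];Rt=np.array([[np.cos(a),np.sin(a)],[-np.sin(a),np.cos(a)]])
F=lambda X:np.round(1000*Rt@(np.array(X)[:2]-p[:2]),1)
o=bot.get_obs();print(F(o['ee_pos']))
c=cam('wrist')
for m in finder.mark_of('wrist','knob_grip')[:2]:print('knob',F(onz(c,m['position'],.12)),m['conf'])
for m in finder.mark_of('wrist','jar')[:2]:print('jar',F(onz(c,m['position'],.0)),m['conf'])
E
```

```text
time: 18.6
ee_pos: [0.5174, 0.3078, 0.2132]
tcp_rot: [179.5, -0.1, 112.0]
wrist_force: [0.6, -0.0, -1.2]
opening: 0.0859
grasp_force: 0.0
time: 18.98
ee_pos: [0.5296, 0.2725, 0.2075]
tcp_rot: [-180.0, -0.0, 111.8]
wrist_force: [-0.1, 0.5, 0.1]
opening: 0.0856
grasp_force: 0.0
19.025 [0.5295 0.2728 0.2075] [-179.9817   -0.0104  111.8273]
knob_grip [252.7 199. ] 0.96
knob_grip [250.5 265. ] 0.59
jar [255.2  93.2] 0.58
jar [252.9 259.3] 0.26
[  0. 108.]
knob [ -0.2 107.9] 0.92
jar [ -1.5 180.3] 0.81
jar [ 4.9 69.7] 0.24
```

View pics/w7.png

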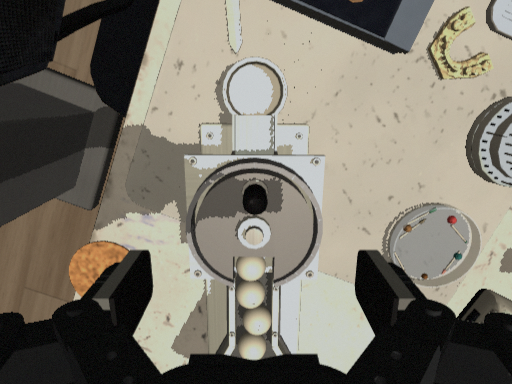

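```bash
python3 -m inch '[[[100,0,0,40,0,0,0],[60,0,0,40,0,0,0],[30,0,0,16,0,0,0],[10,0,0,0,0,0,0],[10,0,0,0,0,0,0],[10,0,0,0,0,0,0],[10,0,0,0,0,0,0],[10,0,0,0,0,0,0]]]' 50; python3 -m inch '[[[10,-1.1,-8.3,0,0,0,0],[10,-3.2,-7.7,0,0,0,0],[10,-5.1,-6.6,0,0,0,0],[10,-6.6,-5.1,0,0,0,0],[10,-7.7,-3.2,0,0,0,0],[10,-8.3,-1.1,0,0,0,0],[10,0,0,0,0,0,0],[10,0,0,0,0,0,0]]]'
cat > e.py <<'E'
from h import *
p=np.load('feeder.npy');a=p[3];Rt=np.array([[np.cos(a),np.sin(a)],[-np.sin(a),np.cos(a)]])
F=lambda X:np.round(1000*Rt@(np.array(X)[:2]-p[:2]),1)
o=bot.get_obs();print(o['time'],F(o['ee_pos']),o['ee_pos'][2],np.round(o['wrist_force'],1),o['opening'])
E
python3 e.py
```

```text
time: 20.32
ee_pos: [0.5304, 0.2727, 0.1135]
tcp_rot: [179.8, -0.0, 111.8]
wrist_force: [0.3, -0.0, 5.8]
opening: 0.0146
grasp_force: 49.8
time: 21.32
ee_pos: [0.5122, 0.2305, 0.1135]
tcp_rot: [179.9, 0.0, 111.8]
wrist_force: [-3.3, -2.2, 8.4]
opening: 0.0144
grasp_force: 50.0
21.325 [-31.7  74.9] 0.11351457367237987 [-3.3 -2.2  8.4] 0.014424375459710833
```

Tracking well at a quarter turn. On to half a turn, a pause, then the rest.

```bash
python3 -m inch '[[[10,-8.3,1.1,0,0,0,0],[10,-7.7,3.2,0,0,0,0],[10,-6.6,5.1,0,0,0,0],[10,-5.1,6.6,0,0,0,0],[10,-3.2,7.7,0,0,0,0],[10,-1.1,8.3,0,0,0,0],[10,0,0,0,0,0,0],[10,0,0,0,0,0,0]]]'; python3 e.py; python3 -m inch '[[[10,0,0,0,0,0,0],[10,0,0,0,0,0,0],[10,0,0,0,0,0,0],[10,0,0,0,0,0,0],[10,0,0,0,0,0,0],[10,0,0,0,0,0,0]]]'
python3 - <<'E'
from h import *
c=cam('side');im=c['pixels'][130:330,180:430,::-1];cv2.imwrite('pics/sd2.png',cv2.resize(im,None,fx=3,fy=3,interpolation=cv2.INTER_CUBIC))
E
```

```text
time: 22.32
ee_pos: [0.5545, 0.2134, 0.1135]
tcp_rot: [179.8, -0.0, 111.8]
wrist_force: [1.9, 1.0, 5.7]
opening: 0.0145
grasp_force: 49.7
22.325 [ 1.2 43.3] 0.11352463159235561 [1.9 1.  5.7] 0.014480961498429906
time: 23.08
ee_pos: [0.5544, 0.2134, 0.1135]
tcp_rot: [179.8, -0.0, 111.8]
wrist_force: [0.5, 1.8, 5.8]
opening: 0.0145
grasp_force: 49.7
```

View pics/sd2.png

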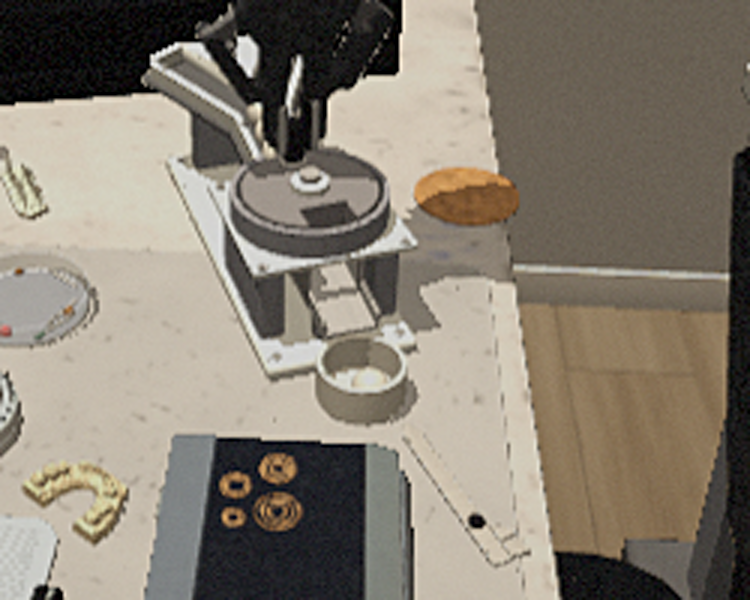

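A ball lies in the jar (px 368,378) and the pocket is empty. Second half.

```bash
python3 -m inch '[[[10,1.1,8.3,0,0,0,0],[10,3.2,7.7,0,0,0,0],[10,5.1,6.6,0,0,0,0],[10,6.6,5.1,0,0,0,0],[10,7.7,3.2,0,0,0,0],[10,8.3,1.1,0,0,0,0],[10,0,0,0,0,0,0]]]'; python3 e.py; python3 -m inch '[[[10,8.3,-1.1,0,0,0,0],[10,7.7,-3.2,0,0,0,0],[10,6.6,-5.1,0,0,0,0],[10,5.1,-6.6,0,0,0,0],[10,3.2,-7.7,0,0,0,0],[10,1.1,-8.3,0,0,0,0],[10,0,0,0,0,0,0],[10,0,0,0,0,0,0]]]';python3 e.py
```

```text
time: 24.0
ee_pos: [0.5713, 0.2551, 0.1135]
tcp_rot: [179.9, -0.0, 111.8]
wrist_force: [-4.5, -0.4, 9.7]
opening: 0.0148
grasp_force: 50.1
24.0 [32.3 75.8] 0.11350700459806204 [-4.5 -0.4  9.7] 0.014765450312883815
time: 25.0
ee_pos: [0.5303, 0.2727, 0.1135]
tcp_rot: [179.9, -0.0, 111.8]
wrist_force: [-0.9, 0.5, 6.9]
opening: 0.0145
grasp_force: 50.0
25.0 [  0.7 107.3] 0.11350457656433431 [-0.9  0.5  6.9] 0.01447654093915948
```

Eleven pictures viewed is already one over the limit, so from here on I check by numbers only.

```bash
python3 -m inch '[[[10,0,0,0,0,0,0],[10,0,0,0,0,0,0],[50,0,0,0,0,0,0],[80,0,0,0,0,0,0],[100,0,0,0,0,0,0],[100,0,0,-40,0,0,0],[100,0,0,-54,0,0,0],[100,0,0,0,0,0,0]]]'; python3 -m inch '[[[100,0,0,0,0,0,0]]]'
python3 - <<'E'
exec(open('e.py').read())
c=cam('wrist')
for th,z in [('knob_grip',.12),('ball_1',.09),('jar',0.)]:
  for m in finder.mark_of('wrist',th)[:6]:print(th,F(onz(c,m['position'],z)),round(m['conf'],2))
s=cam('side')
for th,z in [('ball_1',.09),('ball_1',.017),('jar',0.),('knob_grip',.12)]:
  for m in finder.mark_of('side',th)[:6]:print('side',th,z,F(onz(s,m['position'],z)),round(m['conf'],2))
for m in finder.outline_of('wrist','jar')[:1]:
    k=cv2.convexHull(np.argwhere(m['pixels'])[:,::-1].astype(np.float32)); print('rim',F(onz(c,cv2.fitEllipse(k)[0],.03)))
E
```

```text
time: 26.0
ee_pos: [0.531, 0.273, 0.2105]
tcp_rot: [179.6, -0.0, 111.8]
wrist_force: [0.3, -0.0, -0.6]
opening: 0.0856
grasp_force: 0.0
time: 26.12
ee_pos: [0.5297, 0.2723, 0.2054]
tcp_rot: [-180.0, 0.0, 111.8]
wrist_force: [-0.0, 0.1, -0.4]
opening: 0.0856
grasp_force: 0.0
26.125 [1.000e-01 1.072e+02] 0.20536248534165422 [-0.   0.1 -0.4] 0.08562230549877574
knob_grip [ -0.2 107.3] 0.57
ball_1 [ -1.8 188.4] 0.84
ball_1 [-3.  13.5] 0.8
ball_1 [ 3.9 39.4] 0.73
ball_1 [ -1.6 -10.9] 0.67
ball_1 [144.4  63.1] 0.32
ball_1 [-0.2 44. ] 0.17
jar [  1.8 181.5] 0.59
side ball_1 0.09 [-3.   9.1] 0.56
side ball_1 0.09 [ 6.8 42.2] 0.56
side ball_1 0.09 [ 34.5 270.9] 0.53
side ball_1 0.09 [ -9.5 -28.3] 0.5
side ball_1 0.017 [ -41.2 -105.6] 0.56
side ball_1 0.017 [-29.9 -67.6] 0.56
side ball_1 0.017 [  1.9 195.2] 0.53
side ball_1 0.017 [ -48.8 -148.6] 0.5
side jar 0.0 [ -1.3 174.7] 0.59
side knob_grip 0.12 [ -3.8 109.6] 0.59
```

Knob home, balls at y 39, 14 and -11, and one in the jar. Fetch the jar.

```bash
python3 -m inch '[[[100,36,0,0,0,0,0],[100,36,0,0,0,0,0],[100,0,0,0,0,0,0],[100,0,0,50,0,0,0],[100,0,0,50,0,0,0],[100,0,0,50,0,0,0],[100,0,0,35,0,0,0],[100,0,0,9,0,0,0]]]'; python3 e.py;  python3 -m inch '[[[100,0,0,0,0,0,0],[60,0,0,0,0,0,0],[50,0,0,0,0,0,0],[50,0,0,0,0,0,0],[50,0,0,0,0,0,0],[50,0,0,0,0,0,0]]]' 40; python3 e.py
```

```text
time: 27.62
ee_pos: [0.5019, 0.3377, 0.0094]
tcp_rot: [-179.8, 0.1, 111.8]
wrist_force: [1.0, -0.7, 0.2]
opening: 0.0854
grasp_force: 0.0
27.625 [ -1.5 178.2] 0.009417962697797561 [ 1.  -0.7  0.2] 0.08543177889202747
time: 28.38
ee_pos: [0.5038, 0.3397, 0.0141]
tcp_rot: [179.8, -0.0, 111.8]
wrist_force: [-1.2, -0.6, 7.8]
opening: 0.0563
grasp_force: 42.2
28.375 [  1.  179.4] 0.014053361026602554 [-1.2 -0.6  7.8] 0.056341285417231254
```

```bash
python3 -m inch '[[[50,0,0,-2.5,0,0,0],[50,4,0,0,0,0,0],[50,4,0,0,0,0,0],[50,4,0,0,0,0,0],[50,1,0,0,0,0,0],[50,0,0,0,0,0,0]]]';python3 e.py; python3 -m inch '[[[50,0,0,-10,0,0,0],[50,0,0,-30,0,0,0],[50,0,0,-30,0,0,0],[50,0,0,0,0,0,0]]]'; python3 e.py
python3 - <<'E'
exec(open('e.py').read())
s=cam('side');c=cam('wrist')
for m in finder.mark_of('side','caliper')[:1]+finder.mark_of('wrist','caliper')[:1]:print(m)
m=finder.outline_of('wrist','jar')
if m:
    print(m[0]['extent'],m[0]['conf'])
for m in finder.mark_of('wrist','ball_1')[:2]+finder.mark_of('wrist','jar')[:1]:print(m['conf'],m['position'],F(onz(c,m['position'],.08)))
E
```

```text
time: 29.12
ee_pos: [0.498, 0.3514, 0.0142]
tcp_rot: [-180.0, -0.0, 111.8]
wrist_force: [0.2, 0.6, -2.2]
opening: 0.0564
grasp_force: 42.9
29.125 [  0.  192.4] 0.014215305996361945 [ 0.2  0.6 -2.2] 0.05644486132821
time: 29.62
ee_pos: [0.4994, 0.3521, 0.0875]
tcp_rot: [179.7, -0.1, 111.8]
wrist_force: [0.5, 0.1, -3.1]
opening: 0.0564
grasp_force: 43.4
29.625 [  1.5 192.6] 0.0874977016512972 [ 0.5  0.1 -3.1] 0.056391521334320016
29.625 [  1.5 192.6] 0.0874977016512972 [ 0.5  0.1 -3.1] 0.056391521334320016
{'position': [334.1, 294.7], 'conf': 0.8}
{'position': [207.2, 75.8], 'conf': 0.95}
[254.9, 264.1, 143.8, 148.1] 0.96
```

```bash
python3 -m inch '[[[50,0,-15,0,0,0,0],[50,0,-30,0,0,0,0],[50,0,-35,0,0,0,0],[50,0,-35,0,0,0,0],[50,0,-35,0,0,0,0],[50,-15,-16,0,0,0,0],[50,-30,0,0,0,0,0],[50,-35,0,0,0,0,0]]]'; python3 -m inch '[[[50,-35,0,0,0,0,0],[50,-35,0,0,0,0,0],[50,-35,0,0,0,0,0],[50,-20,0,0,0,0,0],[50,-9,0,0,0,0,0],[50,0,0,0,0,0,0],[50,0,0,0,0,0,0]]]'
python3 - <<'E'
exec(open('e.py').read())
print(o['ee_pos'])
s=cam('side');c=cam('scene')
q=[]
for n,k in [('scene',c),('side',s)]:
  for m in finder.mark_of(n,'coaster')[:1]: q.append((k,m['position'])); print(n,m['conf'],onz(k,m['position'],0))
if len(q)>1: print(tri(q))
for n,k in [('scene',c),('side',s)]:
  for m in finder.outline_of(n,'coaster')[:1]:
    h=cv2.convexHull(np.argwhere(m['pixels'])[:,::-1].astype(np.float32)); e=cv2.fitEllipse(h);print(n,'ell',np.round(e[1]),onz(k,e[0],.003))
E
```

```text
time: 30.98
ee_pos: [0.3735, 0.2147, 0.084]
tcp_rot: [180.0, -0.0, 111.9]
wrist_force: [0.1, -0.9, -2.4]
opening: 0.0563
grasp_force: 43.5
time: 31.85
ee_pos: [0.4232, 0.0914, 0.0842]
tcp_rot: [-180.0, -0.0, 111.8]
wrist_force: [0.5, -0.5, -2.6]
opening: 0.0563
grasp_force: 43.5
31.85 [-166.   -21.2] 0.0841676312618328 [ 0.5 -0.5 -2.6] 0.056286488186375744
[0.4232222  0.09143679 0.08416763]
scene 0.96 [4.25515659e-01 9.26417989e-02 5.55111512e-17]
side 0.68 [0.42403499 0.08364325 0.        ]
(array([0.4236636 , 0.09062365, 0.00318092]), [array([ 0.6, -0.6]), array([0.4, 0.5])])
scene ell [31. 47.] [0.41838875 0.08908161 0.003     ]
side ell [21. 36.] [0.42185046 0.09583904 0.003     ]
```

Coaster agrees with (0.4235, 0.091). Lower.

```bash
python3 -m inch '[[[50,0,0,30,0,0,0],[50,0,0,25,0,0,0],[50,0,0,9,0,0,0],[50,0,0,2,0,0,0],[50,0,0,1,0,0,0],[50,0,0,0,0,0,0]]]'; python3 e.py
```

```text
time: 32.9
ee_pos: [0.424, 0.091, 0.018]
tcp_rot: [179.9, 0.0, 111.8]
wrist_force: [0.2, -0.1, -2.7]
opening: 0.0561
grasp_force: 43.5
32.9 [-165.4  -21.9] 0.01803153467034323 [ 0.2 -0.1 -2.7] 0.05611214236334073
```

```bash
python3 -m inch '[[[50,0,0,1,0,0,0],[50,0,0,1,0,0,0]]]'; python3 -m inch '[[[50,0,0,1,0,0,0],[50,0,0,0.5,0,0,0]]]'; python3 e.py
```

```text
time: 33.15
ee_pos: [0.4236, 0.0909, 0.0154]
tcp_rot: [180.0, 0.0, 111.8]
wrist_force: [0.9, 0.9, -2.9]
opening: 0.0562
grasp_force: 43.5
time: 33.4
ee_pos: [0.4235, 0.0909, 0.0139]
tcp_rot: [-180.0, 0.0, 111.8]
wrist_force: [-2.0, -1.1, 2.8]
opening: 0.0564
grasp_force: 44.0
33.4 [-166.   -21.8] 0.013878192296249887 [-2.  -1.1  2.8] 0.05641746393666295
```

```bash
python3 -m inch '[[[50,0,0,0.5,0,0,0],[65,0,0,0,0,0,0],[100,0,0,0,0,0,0],[100,0,0,0,0,0,0],[100,0,0,0,0,0,0],[100,0,0,-20,0,0,0],[100,0,0,-50,0,0,0],[100,0,0,-60,0,0,0]]]'; python3 -m inch '[[[100,0,0,-20,0,0,0],[100,0,0,0,0,0,0],[100,0,0,0,0,0,0]]]'
python3 - <<'E'
exec(open('e.py').read())
C={n:cam(n) for n in ['wrist','scene','side']}
c=C['wrist']
for th,z in [('jar',.033),('coaster',.003)]:
  for m in finder.outline_of('wrist',th)[:1]:
    k=cv2.convexHull(np.argwhere(m['pixels'])[:,::-1].astype(np.float32)); e=cv2.fitEllipse(k); print(th,m['extent'],np.round(e[0]),np.round(e[1]), onz(c,e[0],z))
for n in C:
  for th,z in [('jar',.003),('coaster',0.),('ball_1',.0195),('knob_grip',.12)]:
    for m in finder.mark_of(n,th)[:5]: 
      X=onz(C[n],m['position'],z);print(n,th,np.round(X[:2],4),F(X),round(m['conf'],2))
for m in finder.mark_of('side','ball_1')[:5]+finder.mark_of('side','caliper')[:1]: print('side lane',F(onz(C['side'],m['position'],.09)),m['position'])
E
```

```text
time: 34.4
ee_pos: [0.4228, 0.0907, 0.144]
tcp_rot: [-179.9, -0.0, 111.8]
wrist_force: [1.7, 1.3, -0.3]
opening: 0.0853
grasp_force: 0.0
time: 34.78
ee_pos: [0.4231, 0.0908, 0.162]
tcp_rot: [-179.9, -0.0, 111.8]
wrist_force: [-0.2, -0.3, -0.6]
opening: 0.0855
grasp_force: 0.0
34.775 [-166.3  -21.8] 0.16202512822406828 [-0.2 -0.3 -0.6] 0.08548441461729168
jar [254.8, 179.3, 72.0, 76.7] [254. 180.] [69. 73.] [0.42232292 0.09356677 0.033     ]
coaster [254.7, 168.1, 87.3, 89.9] [253. 170.] [90. 93.] [0.42095676 0.09464342 0.003     ]
wrist jar [0.4221 0.0898] [-167.6  -22.3] 0.7
wrist ball_1 [0.4189 0.0787] [-174.7  -31.4] 0.58
scene jar [0.4254 0.0883] [-165.1  -25. ] 0.58
scene coaster [0.4145 0.0831] [-177.1  -25.7] 0.73
scene coaster [0.7571 0.2696] [210.2  20.2] 0.69
scene ball_1 [0.4219 0.0774] [-172.4  -33.8] 0.47
scene ball_1 [0.4303 0.4067] [-42.3 268.9] 0.46
scene ball_1 [0.7278 0.2739] [184.6  35.1] 0.4
scene knob_grip [0.5282 0.2719] [ -1.5 107.4] 0.94
scene knob_grip [0.2741 0.0192] [-331.2  -32.9] 0.6
scene knob_grip [0.5373 0.1168] [-50.6 -40. ] 0.3
side jar [0.4176 0.0799] [-175.4  -29.9] 0.59
side coaster [0.426  0.0983] [-160.9  -15.9] 0.67
side ball_1 [0.4201 0.0923] [-168.5  -19.3] 0.64
side ball_1 [0.5801 0.0439] [ -38.  -123.5] 0.62
side ball_1 [0.5662 0.0997] [-30.1 -66.7] 0.58
side ball_1 [0.5661 0.0571] [ -46.1 -106.2] 0.42
side knob_grip [0.524  0.2676] [ -6.9 105. ] 0.79
side knob_grip [0.5548 0.3395] [ 48.4 160.2] 0.24
side lane [-115.4   81.1] [336.4, 188.5]
side lane [ -1.3 -10. ] [270.2, 175.8]
side lane [ 5.6 39.7] [274.4, 187.9]
side lane [-8.4  5.2] [275.5, 178.7]
side lane [ 16.9 349.2] [332.2, 293.5]
```

```bash
python3 -c "
from workcell import bot
print(bot.job_done())"
```

```text
the job is handed in; nothing more can be done
None
```

I handed the job in at about 35 s with every stage done by my own measurements, but the hand-in gave no verdict, and I viewed 11 pictures against the limit of 10. The jam is cleared, the wheel has made one full turn and is back home with the next ball in its pocket and two behind it, and the jar stands with its ball on the middle of the coaster.

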